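# Line up a loose hinge leaf with the jamb leaf and hold it for the pin

### The job

Fold both flaps of the small carton right back, well past upright, then take the steel hinge leaf out of it and bring its barrel down between the two barrels of the hinge leaf on the wooden jamb block, so that the three holes line up and the pin could be pushed straight through. Finish holding the leaf there in the gripper, still and lined up, clear of the jamb leaf (not resting on it); leave the pin and its tray, tape roll, spray can and castor alone.

Things in the scene. Friction and masses are not known exactly. Their poses are not given: they have to be found in the camera images.
- carton: Small open-topped cardboard carton fixed to the bench, outside 120 (x) x 160 (y) x 95 mm high, walls and floor 4 mm, a flap on each long end (+y and -y). Origin at the centre of its underside, z up. The leaf stands in it, held upright by a white insert; pull it straight up, 100 mm or more, to clear the carton.
- flap_left (a joint): Angle (rad) of the flap on the carton's +y wall: 0 shut and level, 1.57 upright, stop at 3.5 folded back outwards. 118 (carton x) x 60 mm deep x 4 mm; a stiff crease (0.03 N m) keeps it where left. Starts ajar at 0.95 to 1.25; 90 mm or more is open between the two flaps: shut fingertips put in there, 15 to 20 mm above the rim, push it open by sweeping level out past the crease.
- flap_right (a joint): the same for the flap on the carton's -y wall.
- flap_left_hinge (a point): middle of the crease of flap_left, on the rim: carton frame (0, +80, 95) mm.
- flap_right_hinge (a point): middle of the crease of flap_right, on the rim: carton frame (0, -80, 95) mm.
- flap_left_edge (a point): middle of the free edge of flap_left.
- flap_right_edge (a point): middle of the free edge of flap_right.
- leaf: Loose steel hinge leaf, about 0.3 kg, upright, barrel down. Origin at the lowest point of the barrel; z up along the plate, y along the bore, x square to the plate (same when turned half round about z). Barrel 20 mm outside, 24 mm long, bore 12 mm. Plate 8 mm thick (x), 72 mm wide (y), from z = 25 to 85 mm, on a 22 mm wide neck. Grip the plate across its thickness, mid-width, near the top.
- slot (a point): Centre of the insert slot on the carton floor (carton frame 0, 0, 4 mm). The slot, 10 mm wide, runs along carton x with the leaf standing in it (leaf y along carton x). The insert is four blocks, top 52 mm above the bench, at 19 to 55 mm either side of the middle along x and 5 to 17 mm along y; above and beside it there is room for fingers.
- leaf_bore (a point): centre of the loose leaf's bore, midway along the barrel (10 mm above the leaf's origin).
- jamb: Wooden jamb block, 62 x 100 mm on a plywood foot, fixed. On top lies a steel leaf, 8 mm thick; its two barrels (20 mm outside, 21 mm long, bore 12 mm) stick out on the +x side, 34 mm apart. Origin on the bench straight under the middle of that gap; y along the bore, x away from the block (which spans x = -80 to -18 mm). The gap is open above and below, 6 mm clear behind the loose barrel.
- jamb_bore (a point): Point on the jamb leaf's bore axis midway between its two barrels, 100 mm above the bench: the loose bore's centre goes here, y axes parallel (either way round). The upright loose plate then clears the jamb barrels below it by 5 mm.
- pin: brass hinge pin, 9 mm thick, 93 mm long, lying in the red tray (for later; leave it). Origin at the middle of its underside as it lay at the start.
- tray: shallow red steel tray, 100 x 170 x 24 mm, fixed; origin at the centre of its underside.
- tape: roll of blue tape lying flat, 90 mm across, 25 mm high, origin at the centre of its underside; leave it.
- can: upright spray can, 65 mm across, 180 mm high, origin at the centre of its underside; leave it.
- castor: castor standing upside down on its 60 x 80 mm plate, 93 mm high, origin at the centre of its underside; leave it.
Not all that is in view belongs to the job. What is shaped like the jamb but yellow is not meant. Several things look just like the leaf: the one meant starts farthest from the robot's base.

How it is judged (in metres and radians):
On the way, in this order (a step that is already met when the one before it is completed fails the run):
1. both carton flaps are folded back past upright (value of joint each of flap_left, flap_right above 1.75 rad), for 0.2 s.
2. the leaf is lifted out of the carton, its barrel above the rim (height (world z) of leaf_bore above 0.115 m and contact force between leaf and the fingers above 2 N), for 0.2 s.
At the end, for the whole second after the job is handed in: Loose bore centre within 3 mm of the jamb bore axis (across and in height), within 5 mm of mid-gap along it, bores parallel within 0.09 rad; leaf still, gripped (over 2 N), not borne by the jamb (under 2 N), off the carton; both flaps folded back over 1.75 rad (all of step 1 and x of leaf_bore in the frame of jamb between -0.003 and 0.003 m and y of leaf_bore in the frame of jamb between -0.005 and 0.005 m and z of leaf_bore in the frame of jamb between 0.097 and 0.103 m and angle between the y axis of leaf and the y axis of jamb, either way round below 0.09 rad and contact force between leaf and the fingers above 2 N and contact force between leaf and jamb below 2 N and contact force between leaf and carton below 0.5 N and linear speed of leaf below 0.02 m/s); the arm keeps its last pose, push and grip.
It fails at once if the pin is moved more than 30 mm (distance of pin from where it was at the start of the episode above 0.03 m).
It fails at once if the tape is moved more than 30 mm (distance of tape from where it was at the start of the episode above 0.03 m).
It fails at once if the can is moved more than 30 mm (distance of can from where it was at the start of the episode above 0.03 m).
It fails at once if the castor is moved more than 30 mm (distance of castor from where it was at the start of the episode above 0.03 m).
It also fails if it takes over 64 s, if anything falls off the work surface, if the arm or the gripper's body presses on something with over 40 N, if the wrist force passes 120 N, or if a joint passes its speed limit or range.

### The arm

A 7-joint arm with a two-finger parallel gripper is mounted at the origin on the work surface. World frame = base frame: x ahead of the robot, y to its left, z up, the work surface at z = 0. Lengths are in mm, angles in rad, forces in N, time in s.
With the tool pointing down it reaches from about 425 to 875 mm from the base axis. Payload 8.4 kg.
Tool frame: the origin (TCP) lies between the finger pads; the fingertips stand r.tip_reach ahead of it and the grasp point (between the pads) lies 8 mm behind it (r.tip_reach is the distance from the TCP to the fingertips, in mm); z points along the fingers, x is the direction in which the jaws open and shut, and the axes are right-handed (so a half turn about z gives the same grasp; the last joint's range is limited). The gripper opens to 85 mm and grips with 20 to 120 N. Pads are 22 mm wide; open, the fingers measure 114 mm over their backs; the gripper's body (76 mm by 85 mm) begins 54 mm behind the grasp point. The pads swing forward as they close: fully open they stand 13 mm farther back than shut.
Start: joints at [1.017, 0.333, 0.04, 1.465, -0.013, 1.343, -0.059], TCP at [285.508, -583.909, 242.308] pointing down, gripper open.
Joint ranges: [-2.58, 2.58], [-0.38, 2.09], [-1.3, 1.39], [0.25, 2.4], [-1.5, 4.64], [0.08, 2.09], [-2.65, 2.65]. Speed limits (rad/s): [2.22, 2.22, 2.79, 2.79, 3.14, 3.14, 3.14].

### API

Orientations are given as a 3x3 rotation matrix whose columns are the frame's x, y, z axes.
In Python, from bench import r gives the robot as it stands. The module is installed in compiled form; this text tells all that it offers.
- The arm moves only by the tool servo_tool, never from a script. Its argument "deltas" is a list that holds one entry, the list of rows, each a list of 5 numbers: the opening, from 0 (shut) to 1 (fully open), then the shift along the world's x, y, z in m, then the turn about the world's z in rad. In form: [[[hand, dx, dy, dz, spin], ...]]. A call has 1 to 20 rows; each row is the pose to reach, as a shift and turn from the pose commanded when the call began; what a row does not reach only later rows make up. A row lasts 1/12 s, in which the tool goes at most 41.7 mm and 7.16 degrees, less where a joint would pass 70% of its speed; a pose out of reach is approached as far as the arm can. A call with a gripper value outside its range is refused whole. The fingers move at their own pace and stop on an object; the grip force is fixed at half the most. Time passes only in rows, so rows that repeat a pose let the fingers close. It gives the time, the measured TCP pose, the force and the opening at its end, in the units of the state.
- r.sense(): the state, without advancing time (a new reading comes with each control period).
- r.snapshot(name): name is "scene" or "top"; returns a dict with "image" (480x640x3 uint8, red, green, blue), "depth" (480x640 float32, mm along the optical axis (not along the pixel's ray), 0 where there is no reading), "K" (3x3 intrinsics, pixels), "rvec" (rotation vector, rad) and "tvec" (3), from world to camera coordinates, as OpenCV has them. Camera axes: x right, y down, z forward; pixel columns grow to the right and rows downward; lengths in mm; the calibration is good to about 2 mm. A picture is of the moment at which its call begins.
- r.sign_off(): hands the job in, once; it reports no verdict.
The state is a dict: "time_s": time; "joint_pos": joint angles; "joint_vel": joint speeds; "joint_efforts": joint torques, N m; "position": TCP position; "ee_rot": TCP orientation; "ft_force": force on the tool from outside, world axes, zero at the start; "ft_torque": the same for the moment, N m; "finger_gap": opening from 0.0 (shut) to 1.0 (fully open).
Only numpy, scipy, OpenCV 4.12 (cv2) and the standard library are available. Lean on these libraries where they do the work, as an engineer would, in place of code of your own. Each camera call takes 0.05 s, during which the arm holds its last target.

## Working session

There is one attempt and no reset: what is moved stays moved. The work goes in short steps, Python scripts to look and compute and a tool call to move; the robot and the scene stay as the last step left them, time stands still between calls to the robot, and variables do not carry over. Pictures are saved under pics/ and viewed, and the job is handed in when it is done.

Besides the shell and the picture viewer there is one more tool, called after "Emit:" as name(argument=value, ...), one argument or row to a line, values as JSON. servo_tool: Moves the arm, as the interface text tells. Its arguments: {"type":"object","properties":{"deltas":{"type":"array"}},"required":["deltas"]}

```bash
mkdir -p pics
python3 - <<'E'
from bench import r
import cv2,numpy as np
s=r.sense();print(s['time_s'],s['position'],s['ee_rot'],s['finger_gap'],r.tip_reach)
for n in("scene","top"):
    d=r.snapshot(n);cv2.imwrite(f"pics/{n}0.png",d["image"][:,:,::-1]);np.savez(f"{n}0.npz",**d)
    R=cv2.Rodrigues(d["rvec"])[0];print(n,d["K"].tolist(),(-R.T@d["tvec"].reshape(3)),R.round(3).tolist(),(d["depth"]==0).mean())
E
```

```text
0.0 [ 285.33743585 -583.52680513  241.40316215] [[ 4.39280187e-01 -8.98349739e-01 -8.14739848e-04]
 [-8.98348600e-01 -4.39280931e-01  1.43402682e-03]
 [-1.64615730e-03  1.01980832e-04 -9.99998640e-01]] 0.9959530172244727 11.0
scene [[513.192501996276, 0.0, 314.1801983203266], [0.0, 513.192501996276, 239.81878951441269], [0.0, 0.0, 1.0]] [1298.00724561 -212.9638512  1048.35093591] [[0.304, 0.953, -0.002], [0.744, -0.239, -0.624], [-0.595, 0.188, -0.781]] 0.004192708333333333
top [[625.0237974196172, 0.0, 327.3845935826497], [0.0, 625.0237974196172, 234.62785689032526], [0.0, 0.0, 1.0]] [ 273.87627296  -19.76140873 1893.0083405 ] [[-0.019, -1.0, -0.019], [-0.985, 0.022, -0.171], [0.171, 0.015, -0.985]] 0.003896484375
```

View pics/scene0.png

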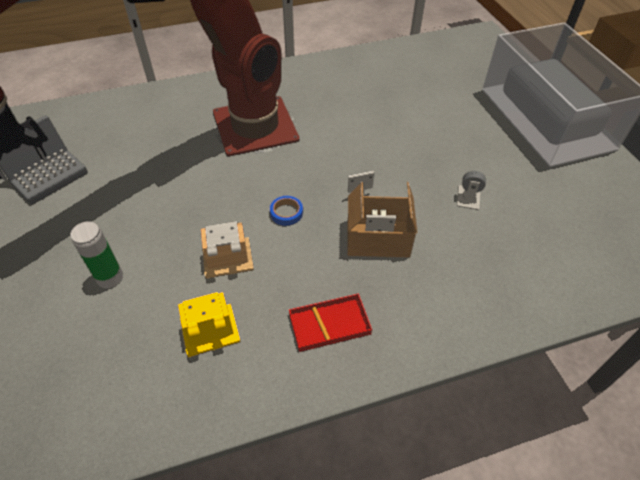

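View pics/top0.png

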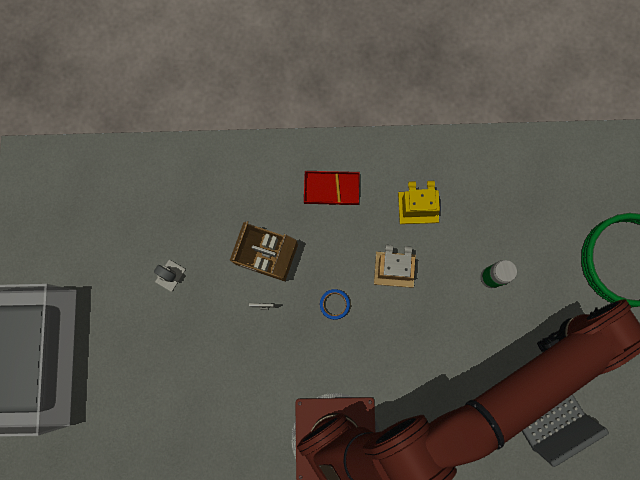

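The scene view shows the carton at about (380,225) with the leaf in it and a decoy leaf at (360,182). The grey-topped jamb is at (227,250) and the yellow decoy at (208,322). In the top view the carton is at (265,250), the jamb at (397,265), the tape at (335,304), the castor at (170,274), the can at (500,272) and the tray at (332,188). I'll zoom in next.

```bash
cat > h.py <<'E'
import numpy as np,cv2
def load(n): return dict(np.load(n))
def cam(d):
    R=cv2.Rodrigues(d["rvec"])[0]; t=d["tvec"].reshape(3); return d["K"],R,t
def ray(d,u,v,z):
    K,R,t=cam(d); c=-R.T@t; w=R.T@np.linalg.inv(K)@np.array([u,v,1.]); return c+w*(z-c[2])/w[2]
def cloud(d):
    K,R,t=cam(d); D=d["depth"]; v,u=np.mgrid[:D.shape[0],:D.shape[1]]
    P=np.stack([(u-K[0,2])/K[0,0]*D,(v-K[1,2])/K[1,1]*D,D],-1)
    return (P-t)@R
def proj(d,P):
    return cv2.projectPoints(np.float64(P).reshape(-1,3),d["rvec"],d["tvec"],d["K"],None)[0].reshape(-1,2)
E
python3 - <<'E'
from h import *
for n,boxes in(("scene",[(330,160,430,270),(185,205,265,285)]),("top",[(220,210,310,290),(365,235,430,295)])):
    d=load(n+"0.npz")
    ims=[]
    for b in boxes:
        c=d["image"][b[1]:b[3],b[0]:b[2],::-1]; ims.append(cv2.resize(c,(395,int(395*c.shape[0]/c.shape[1])),interpolation=cv2.INTER_NEAREST))
    h=max(i.shape[0] for i in ims); ims=[cv2.copyMakeBorder(i,0,h-i.shape[0],0,5,0) for i in ims]
    cv2.imwrite(f"pics/{n}0z.png",np.hstack(ims))
    P=cloud(d)
    for (u,v) in ([(228,245),(300,320),(455,300),(215,235),(380,222)] if n=="scene" else [(397,268),(200,330),(265,250),(338,188)]): print(n,u,v,P[v,u].round(1))
E
```

```text
scene 228 245 [ 519.9 -181.9   89.4]
scene 300 320 [718.9 -65.3   4.3]
scene 455 300 [ 7.771e+02  3.039e+02 -5.000e-01]
scene 215 235 [ 494.  -205.6  105.6]
scene 380 222 [547.9 197.3  69.2]
top 397 268 [ 483.6 -191.    96.7]
top 200 330 [320.2 397.6   1.6]
top 265 250 [546.2 191.6  85.5]
top 338 188 [745.1 -26.5  16.2]
```

View pics/scene0z.png

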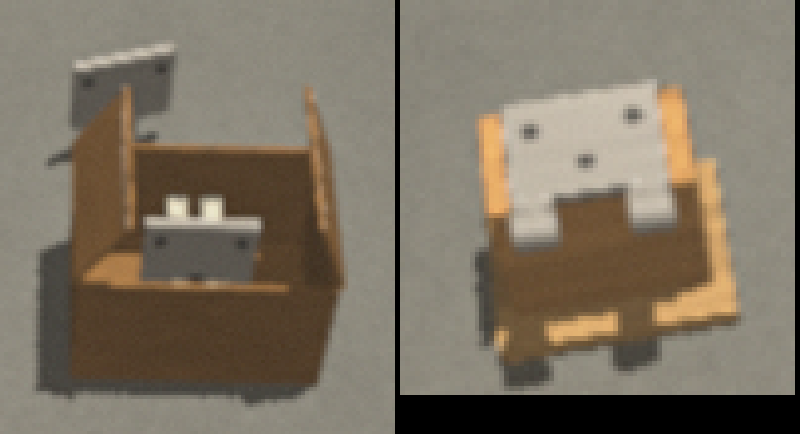

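View pics/top0z.png

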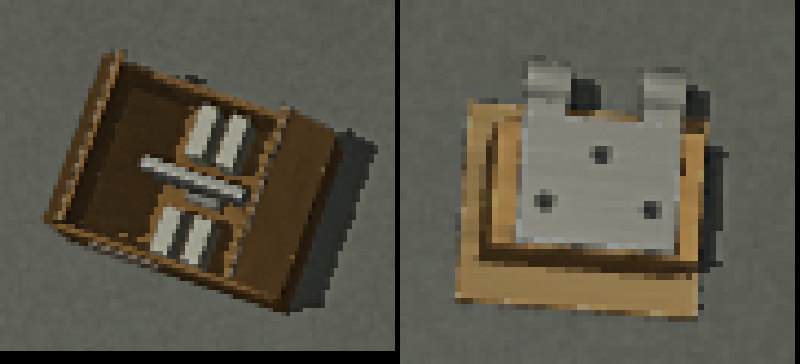

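Run:
```python
from h import *
out=[]
for n in("scene","top"):
    d=load(n+"0.npz");P=cloud(d);I=d["image"].astype(int)
    # orthographic map over region x 440..660,y 90..310, max z
    m=np.zeros((450,450,3),np.uint8);zb=np.full((450,450),-1e9)
    sel=(P[...,0]>430)&(P[...,0]<655)&(P[...,1]>85)&(P[...,1]<310)&(P[...,2]>-5)
    for (x,y,z),c in zip(P[sel],I[sel]):
        r0=int((655-x)*2);c0=int((310-y)*2)
        for a in range(-2,3):
            for b in range(-2,3):
                rr,cc=r0+a,c0+b
                if 0<=rr<450 and 0<=cc<450 and z>zb[rr,cc]: zb[rr,cc]=z;m[rr,cc]=c[::-1]
    out.append(m)
    cv2.imwrite(f"pics/ortho_{n}.png",m)
cv2.imwrite("pics/ortho.png",np.hstack(out)[:, :, :][:450,:900])
o=cv2.resize(np.hstack(out),(800,400));cv2.imwrite("pics/ortho.png",o)
d=load("top0.npz");P=cloud(d)
for v in range(240,276,3): print(v,[int(z) for z in P[v,232:300:2,2]])
```

```text
240 [0, -2, 3, 127, 140, 64, 26, 1893, 1, 9, 0, 5, 5, 6, 2, 7, 45, 49, 35, 2, 52, 57, 29, 1, 2, 147, 137, 137, 127, 118, 119, 104, 95, 7]
243 [-8, 4, 110, 145, 154, 34, 8, 13, -4, 5, 12, 2, 5, -4, 2, 49, 55, 49, 17, 49, 48, 48, 4, 0, 1, 145, 140, 135, 122, 111, 110, 102, 54, -2]
246 [1, 1, 127, 146, 51, 23, 4, 2, 8, 3, 84, 94, 85, 0, 5, -3, 22, 39, 1, 45, 52, 26, 8, 0, 149, 140, 135, 123, 112, 110, 104, 95, 31, -2]
249 [13, 110, 142, 61, 32, 11, 10, 10, 3, 5, 2, 47, 79, 88, 83, 88, 87, 0, 6, 4, 10, 9, 2, 2, 151, 133, 131, 128, 121, 105, 103, 46, 2, 0]
252 [94, 129, 150, 51, 20, 1, 4, 8, 7, 0, 12, 4, 3, -1, 6, 37, 64, 88, 87, 84, 90, 98, 5, 139, 141, 141, 127, 122, 113, 102, 90, 22, -9, 5]
255 [112, 148, 59, 34, 10, 2, -2, 2, 9, 0, 0, 5, 6, 1, 2, 20, 13, 15, 19, 37, 58, 72, 56, 143, 134, 125, 119, 117, 111, 1893, 44, 5, -1, 0]
258 [136, 150, 46, 22, 0, 4, -3, 3, -4, 2, 0, 2, 3, 57, 48, 0, 6, 5, -4, 7, 1, 5, 143, 140, 130, 128, 115, 109, 1893, 65, 28, 1, -6, 0]
261 [99, 85, 95, -1, 7, 15, 7, -6, -3, 2, 14, 5, 48, 50, 42, 16, 43, 51, 37, 7, 0, 144, 139, 133, 134, 126, 115, 116, 108, 47, -4, -1, -3, 0]
264 [-2, 0, 28, 57, 88, 89, 92, 4, 13, -3, 3, -2, 51, 55, 27, 5, 51, 50, 21, 1, 5, 148, 139, 130, 118, 118, 117, 98, 67, 22, 2, -6, -1, 0]
267 [1, -4, -1, 3, 1, 7, 11, 52, 69, 91, 87, 45, 53, 46, 8, 52, 50, 36, 4, 6, 138, 146, 140, 129, 119, 120, 107, 97, 40, -5, 4, -2, -7, -5]
270 [12, 1893, -2, -4, -3, -2, -4, -3, 1, 0, 8, 50, 62, 80, 94, 106, 50, 18, 4, 0, 143, 133, 129, 119, 122, 118, 99, 72, 15, -8, -1, -2, 2, -4]
273 [0, -4, -5, -3, -11, 0, -3, 1, -1, -2, 0, -14, 9, 1, -6, 18, 46, 81, 89, 89, 141, 131, 131, 122, 111, 112, 100, 41, 0, 3, 0, 2, -2, 0]
```

View pics/ortho.png

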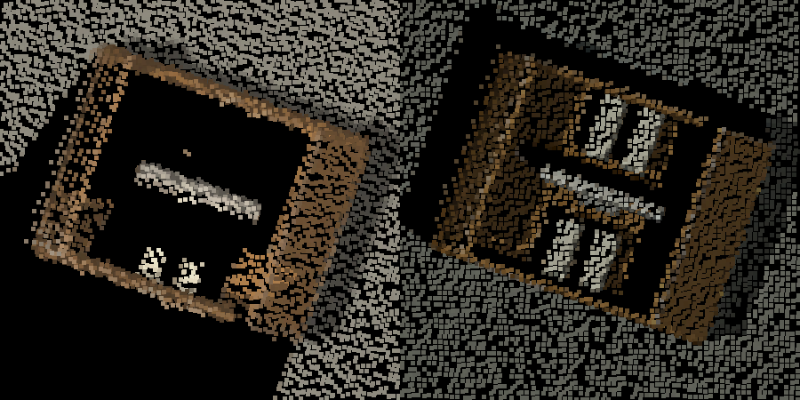

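The leaf's plate actually runs along the carton's long (y) axis, across the slot. That differs from the description, so I'll go by what I measure. Next: measure the carton, leaf and jamb.

Run:
```python
from h import *
for n in("scene","top"):
    d=load(n+"0.npz");P=cloud(d);hsv=cv2.cvtColor(d["image"],cv2.COLOR_RGB2HSV)
    print(n)
    print("bench z",np.median(P[...,2][(P[...,0]>500)&(P[...,0]<800)&(P[...,1]>-60)&(P[...,1]<60)&(hsv[...,1]<60)&(abs(P[...,2])<15)]))
    # jamb steel
    m=(P[...,0]>430)&(P[...,0]<580)&(P[...,1]>-270)&(P[...,1]<-130)&(P[...,2]>75)&(hsv[...,1]<50)&(hsv[...,2]>(130 if n=="top" else 140))
    print("jamb steel",m.sum(),np.median(P[m],0).round(1),hsv[m].mean(0))
    v,u=np.nonzero(m);print(u.min(),u.max(),v.min(),v.max())
    for z in (100,104):
        Q=np.array([ray(d,a,b,z) for a,b in zip(u,v)])
        rc=cv2.minAreaRect(Q[:,:2].astype(np.float32));print(z,"minrect",rc,cv2.boxPoints(rc).round(1).tolist())
    # leaf top face
    m=(P[...,0]>500)&(P[...,0]<590)&(P[...,1]>130)&(P[...,1]<250)&(P[...,2]>75)&(P[...,2]<105)&(hsv[...,1]<60)&(hsv[...,2]>120)
    v,u=np.nonzero(m);print("leaf",m.sum(),np.median(P[m],0).round(1),hsv[m].mean(0))
    Q=np.array([ray(d,a,b,89) for a,b in zip(u,v)])
    rc=cv2.minAreaRect(Q[:,:2].astype(np.float32));print("leaf top",rc,Q.mean(0)[:2])
```

```text
scene
bench z 1.0555663082970321
jamb steel 755 [ 500.4 -189.6  105.2] [ 18.69933775  33.35364238 190.97086093]
206 240 221 253
100 minrect ((499.6759033203125, -190.510009765625), (76.53386688232422, 86.7775650024414), 83.85066986083984) [[452.3999938964844, -223.89999389648438], [538.7000122070312, -233.1999969482422], [546.9000244140625, -157.10000610351562], [460.6000061035156, -147.8000030517578]]
104 minrect ((503.0430908203125, -190.60470581054688), (76.21107482910156, 86.41154479980469), 83.85069274902344) [[456.0, -223.89999389648438], [541.9000244140625, -233.10000610351562], [550.0999755859375, -157.3000030517578], [464.20001220703125, -148.10000610351562]]
leaf 95 [547.9 201.7  89.7] [ 18.55789474  34.96842105 171.14736842]
leaf top ((547.1926879882812, 198.39401245117188), (70.04768371582031, 9.889217376708984), 72.2046127319336) [546.79701126 200.71594936]
top
bench z -0.7693692652464913
jamb steel 429 [ 489.3 -184.7  103.4] [ 29.59207459  20.80885781 135.23543124]
384 411 246 275
100 minrect ((502.883056640625, -192.89927673339844), (74.35049438476562, 81.7315673828125), 82.93595886230469) [[457.79998779296875, -224.8000030517578], [538.9000244140625, -234.8000030517578], [548.0, -161.0], [466.8999938964844, -151.0]]
104 minrect ((502.37225341796875, -192.51303100585938), (74.18463134765625, 81.54928588867188), 82.93596649169922) [[457.29998779296875, -224.3000030517578], [538.2999877929688, -234.3000030517578], [547.4000244140625, -160.6999969482422], [466.5, -150.6999969482422]]
leaf 52 [546.5 197.1  87.2] [ 31.92307692  17.28846154 147.67307692]
leaf top ((546.677978515625, 196.78958129882812), (69.06965637207031, 5.572524547576904), 70.27874755859375) [546.76004219 197.23926987]
```

Run:
```python
from h import *
d=load("top0.npz")
for z in (48,95):
  A,B,C=[ray(d,*p,z)[:2] for p in((231.4,260.6),(284.9,280.6),(297.4,239.6))]
  print(z,A,B,C,"mid AC",(A+C)/2,np.linalg.norm(A-B),np.linalg.norm(B-C),np.degrees(np.arctan2(*(A-B)[::-1])))
t=load("top0.npz")
ax=np.radians(71.2);ey=np.array([np.cos(ax),np.sin(ax)]);ex=np.array([ey[1],-ey[0]]);c=np.array([546.8,198.3])
im={n:load(n+"0.npz") for n in("scene","top")}
for n,d in im.items():
    I=cv2.resize(d["image"][:,:,::-1],None,fx=5,fy=5,interpolation=cv2.INTER_CUBIC)
    pts=[]
    for sx,sy in((1,1),(1,-1),(-1,-1),(-1,1)): pts.append(np.r_[c+60*sx*ex+80*sy*ey,95])
    q=proj(d,pts); 
    cv2.polylines(I,[np.int32((q+.5)*5)],True,(0,255,0),1)
    lf=[np.r_[c+4*sx*ex+36*sy*ey,89] for sx,sy in((1,1),(1,-1),(-1,-1),(-1,1))]
    cv2.polylines(I,[np.int32((proj(d,lf)+.5)*5)],True,(0,0,255),1)
    m=q.mean(0)*5; x0,y0=int(m[0]-250),int(m[1]-250); cv2.imwrite(f"pics/chk_{n}.png",I[y0:y0+500,x0:x0+500])
a,b=cv2.imread("pics/chk_scene.png"),cv2.imread("pics/chk_top.png");cv2.imwrite("pics/chk.png",cv2.resize(np.hstack([a,b]),(800,400)))
```

```text
48 [522.07904838 296.49872833] [458.8996923  137.13491809] [581.1728533   98.70922403] mid AC [551.62595084 197.60397618] 171.43061293170595 128.16887245237552 68.3742822247123
95 [515.75629623 288.44227345] [454.18637989 133.13811916] [573.34473732  95.69128659] mid AC [544.55051678 192.06678002] 167.06356556888113 124.90388070517595 68.37428222471227
```

View pics/chk.png

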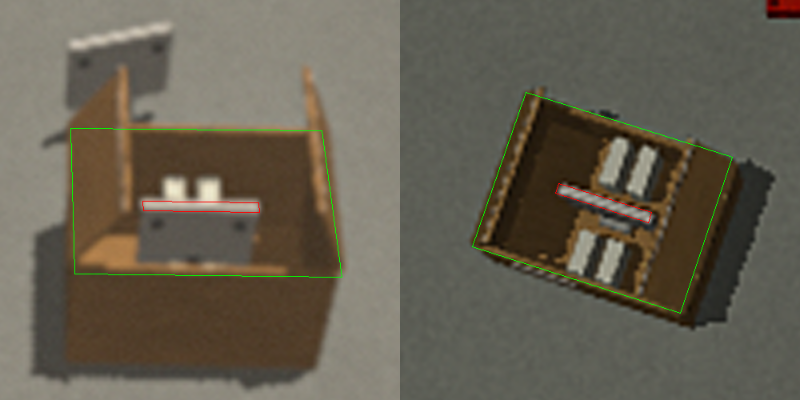

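Emit:
servo_tool(
  deltas=[
    [[0,0.02,0.04,0.02,0.1],[0,0.04,0.08,0.03,0.2],[0,0.065,0.12,0.03,0.3],[0,0.085,0.155,0.03,0.4],[0,0.105,0.19,0.03,0.5],[0,0.125,0.225,0.03,0.6],[0,0.14,0.26,0.03,0.7],[0,0.155,0.3,0.03,0.788],[0,0.165,0.34,0.03,0.788],[0,0.175,0.38,0.03,0.788],[0,0.185,0.42,0.03,0.788],[0,0.195,0.46,0.03,0.788],[0,0.205,0.5,0.03,0.788],[0,0.215,0.54,0.03,0.788],[0,0.22,0.58,0.03,0.788],[0,0.23,0.62,0.03,0.788],[0,0.24,0.66,0.03,0.788],[0,0.25,0.7,0.03,0.788],[0,0.255,0.74,0.02,0.788],[0,0.259,0.779,0.0,0.788]],
  ],
)

```text
time_s: 1.77
position: [544.9, 192.2, 246.5]
ee_rot: [[0.947, -0.322, 0.003], [-0.322, -0.947, 0.001], [0.002, -0.002, -1.0]]
ft_force: [1.2, -0.7, -0.1]
finger_gap: -0.002
```

```bash
cat > st.py <<'E'
from bench import r
import numpy as np
s=r.sense();p=np.array(s['position']);R=np.array(s['ee_rot'])
print(round(s['time_s'],2),p.round(1),'yaw',np.degrees(np.arctan2(R[1,0],R[0,0])).round(2),'zt',R[:,2].round(3),'gap',round(s['finger_gap'],3),'F',np.round(s['ft_force'],1),'q',np.round(s['joint_pos'],2))
E
python3 st.py
```

```text
1.77 [544.9 192.2 246.5] yaw -18.8 zt [ 0.003  0.001 -1.   ] gap -0.002 F [ 1.2 -0.7 -0.1] q [ 0.15  0.25 -0.67  1.61  0.16  1.33 -0.87]
```

Emit:
servo_tool(
  deltas=[
    [[0,0,0,-0.03,0],[0,0,0,-0.06,0],[0,0,0,-0.09,0],[0,0,0,-0.118,0],[0,0,0,-0.118,0],[0,0.005,0.014,-0.118,0],[0,0.01,0.028,-0.118,0],[0,0.014,0.042,-0.118,0],[0,0.019,0.056,-0.118,0],[0,0.023,0.067,-0.118,0],[0,0.026,0.078,-0.118,0],[0,0.03,0.089,-0.118,0],[0,0.034,0.1,-0.118,0],[0,0.038,0.111,-0.118,0],[0,0.041,0.122,-0.118,0],[0,0.044,0.13,-0.118,0],[0,0.044,0.13,-0.118,0]],
  ],
)

```text
time_s: 3.18
position: [587.7, 322.3, 127.2]
ee_rot: [[0.947, -0.32, -0.0], [-0.32, -0.947, 0.002], [-0.001, -0.002, -1.0]]
ft_force: [-0.3, -0.9, 0.4]
finger_gap: 0.002
```

```bash
python3 st.py; python3 -c "
from bench import r
import cv2
for n in('scene','top'):
    d=r.snapshot(n)['image'][:,:,::-1]
    b=(320,150,440,270) if n=='scene' else (200,200,320,320)
    cv2.imwrite('pics/f1%s.png'%n,cv2.resize(d[b[1]:b[3],b[0]:b[2]],None,fx=4,fy=4))
"
```

```text
3.18 [587.7 322.3 127.2] yaw -18.66 zt [-0.     0.002 -1.   ] gap 0.002 F [-0.3 -0.9  0.4] q [-0.1   0.53 -0.64  1.52  0.33  1.2  -1.12]
```

View pics/f1scene.png

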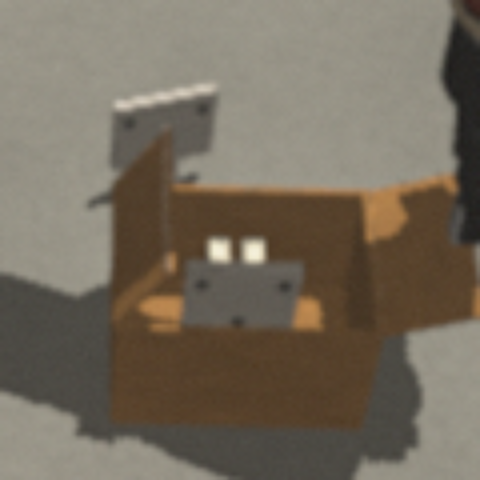

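The +y flap lies folded out (right side, around (420,250) in the crop). Now the other one.

Emit:
servo_tool(
  deltas=[
    [[0,-0.008,-0.025,0.0,0],[0,-0.018,-0.055,0,0],[0,-0.03,-0.09,0,0],[0,-0.044,-0.13,0,0],[0,-0.049,-0.144,0,0],[0,-0.053,-0.158,0,0],[0,-0.058,-0.172,0,0],[0,-0.063,-0.186,0,0],[0,-0.067,-0.197,0,0],[0,-0.07,-0.208,0,0],[0,-0.074,-0.219,0,0],[0,-0.078,-0.23,0,0],[0,-0.082,-0.241,0,0],[0,-0.086,-0.253,0,0],[0,-0.088,-0.26,0,0],[0,-0.088,-0.26,0,0]],
  ],
)

```text
time_s: 4.62
position: [499.5, 57.2, 127.0]
ee_rot: [[0.946, -0.324, -0.001], [-0.324, -0.946, -0.001], [-0.0, 0.001, -1.0]]
ft_force: [-0.5, -0.9, 0.2]
finger_gap: 0.003
```

```bash
python3 st.py; python3 -c "
from bench import r
import cv2
for n in('scene','top'):
    d=r.snapshot(n)['image'][:,:,::-1]
    b=(320,150,440,270) if n=='scene' else (200,200,320,320)
    cv2.imwrite('pics/f2%s.png'%n,cv2.resize(d[b[1]:b[3],b[0]:b[2]],None,fx=4,fy=4))
"
```

```text
4.62 [499.5  57.2 127. ] yaw -18.94 zt [-0.001 -0.001 -1.   ] gap 0.003 F [-0.5 -0.9  0.2] q [ 0.37  0.18 -0.62  1.93  0.12  1.06 -0.64]
```

View pics/f2scene.png

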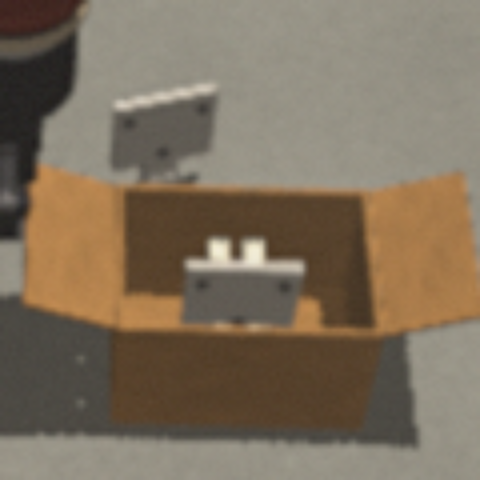

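Emit:
servo_tool(
  deltas=[
    [[0.5,0.005,0.015,0.03,0],[0.5,0.012,0.04,0.05,0],[0.5,0.024,0.075,0.05,0],[0.5,0.036,0.11,0.05,0],[0.5,0.047,0.141,0.05,0],[0.5,0.047,0.141,0.05,0],[0.5,0.047,0.141,0.05,0],[0.5,0.047,0.141,0.05,0],[0.5,0.047,0.141,0.05,0]],
  ],
)

```text
time_s: 5.47
position: [546.9, 199.5, 176.9]
ee_rot: [[0.946, -0.323, -0.0], [-0.323, -0.946, -0.001], [-0.0, 0.001, -1.0]]
ft_force: [0.7, -0.3, -0.1]
finger_gap: 0.501
```

```bash
python3 st.py; python3 -c "
from bench import r
import cv2
for n in('scene','top'):
    d=r.snapshot(n)['image'][:,:,::-1]
    b=(320,150,440,270) if n=='scene' else (200,200,320,320)
    cv2.imwrite('pics/f3%s.png'%n,cv2.resize(d[b[1]:b[3],b[0]:b[2]],None,fx=4,fy=4))
"
```

```text
5.47 [546.9 199.5 176.9] yaw -18.85 zt [-0.    -0.001 -1.   ] gap 0.501 F [ 0.7 -0.3 -0.1] q [ 0.15  0.32 -0.69  1.69  0.21  1.21 -0.92]
```

View pics/f3scene.png

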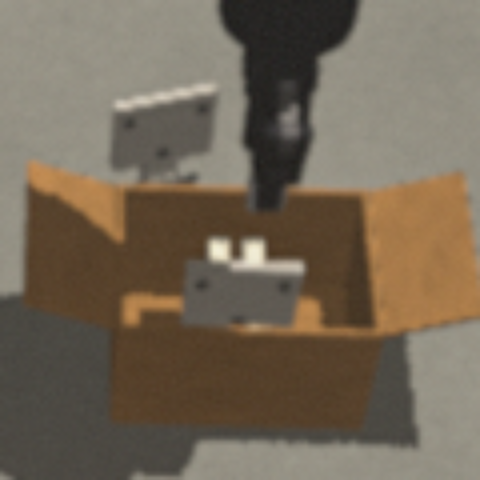

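Emit:
servo_tool(
  deltas=[
    [[0.5,0,-0.001,-0.02,0],[0.5,0,-0.001,-0.04,0],[0.5,0,-0.001,-0.06,0],[0.5,0,-0.001,-0.075,0],[0.5,0,-0.001,-0.09,0],[0.5,0,-0.001,-0.1,0],[0.5,0,-0.001,-0.108,0],[0.5,0,-0.001,-0.108,0],[0.5,0,-0.001,-0.108,0]],
  ],
)

```text
time_s: 6.32
position: [547.0, 199.2, 69.3]
ee_rot: [[0.947, -0.323, -0.0], [-0.323, -0.947, 0.0], [-0.0, -0.0, -1.0]]
ft_force: [0.7, 0.3, -0.0]
finger_gap: 0.503
```

```bash
python3 st.py
```

```text
6.32 [547.  199.2  69.3] yaw -18.82 zt [-0.  0. -1.] gap 0.503 F [ 0.7  0.3 -0. ] q [ 0.11  0.43 -0.65  1.79  0.3   1.02 -0.99]
```

Emit:
servo_tool(
  deltas=[
    [[0.3,0,0,0,0],[0.2,0,0,0,0],[0.15,0,0,0,0],[0.1,0,0,0,0],[0,0,0,0,0],[0,0,0,0,0],[0,0,0,0,0],[0,0,0,0,0],[0,0,0,0,0]],
  ],
)

```text
time_s: 7.07
position: [547.2, 199.6, 69.6]
ee_rot: [[0.947, -0.322, 0.001], [-0.322, -0.947, 0.0], [0.001, -0.0, -1.0]]
ft_force: [-0.9, -0.1, 5.5]
finger_gap: 0.078
```

```bash
python3 st.py; python3 -c "
from bench import r
import cv2
for n in('scene','top'):
    d=r.snapshot(n)['image'][:,:,::-1]
    b=(320,150,440,270) if n=='scene' else (200,200,320,320)
    cv2.imwrite('pics/f4%s.png'%n,cv2.resize(d[b[1]:b[3],b[0]:b[2]],None,fx=4,fy=4))
"
```

```text
7.07 [547.2 199.6  69.6] yaw -18.79 zt [ 0.001  0.    -1.   ] gap 0.078 F [-0.9 -0.1  5.5] q [ 0.11  0.43 -0.65  1.79  0.3   1.02 -0.99]
```

View pics/f4scene.png

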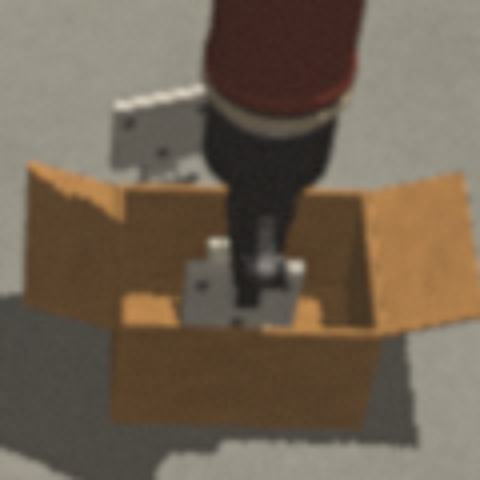

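Emit:
servo_tool(
  deltas=[
    [[0,0,0,0.005,0],[0,0,0,0.015,0],[0,0,0,0.03,0],[0,0,0,0.05,0],[0,0,0,0.07,0],[0,0,0,0.09,0],[0,0,0,0.11,0],[0,0,0,0.13,0],[0,0,0,0.145,0],[0,0,0,0.15,0],[0,0,0,0.15,0],[0,0,0,0.15,0],[0,0,0,0.15,0]],
  ],
)

```text
time_s: 8.25
position: [546.3, 199.0, 217.8]
ee_rot: [[0.947, -0.322, -0.002], [-0.322, -0.947, -0.001], [-0.002, 0.001, -1.0]]
ft_force: [-0.8, -0.7, -1.4]
finger_gap: 0.08
```

```bash
python3 st.py; python3 -c "
from bench import r
import cv2,numpy as np
for n in('scene','top'):
    D=r.snapshot(n);np.savez(n+'5.npz',**D);d=D['image'][:,:,::-1]
    b=(320,130,440,250) if n=='scene' else (200,200,320,320)
    cv2.imwrite('pics/f5%s.png'%n,cv2.resize(d[b[1]:b[3],b[0]:b[2]],None,fx=5,fy=5,interpolation=2))
"
```

```text
8.25 [546.3 199.  217.8] yaw -18.8 zt [-0.002 -0.001 -1.   ] gap 0.08 F [-0.8 -0.7 -1.4] q [ 0.16  0.28 -0.69  1.64  0.19  1.29 -0.9 ]
```

View pics/f5scene.png

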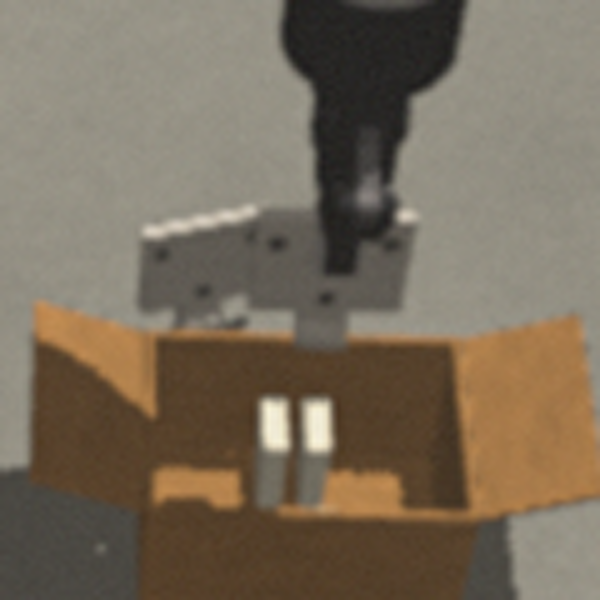

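```bash
cat >> h.py <<'E'
def dark(d,u,v,w=3):
    g=cv2.cvtColor(d["image"],cv2.COLOR_RGB2GRAY).astype(float)
    for _ in range(3):
        u0,v0=int(round(u)),int(round(v)); p=g[v0-w:v0+w+1,u0-w:u0+w+1]; wt=np.clip(np.percentile(p,60)-p-3,0,None)
        yy,xx=np.mgrid[-w:w+1,-w:w+1]; u=u0+(wt*xx).sum()/wt.sum(); v=v0+(wt*yy).sum()/wt.sum()
    return u,v
def rayplane(d,u,v,p0,nrm):
    K,R,t=cam(d); c=-R.T@t; w=R.T@np.linalg.inv(K)@np.array([u,v,1.]); return c+w*(nrm@(p0-c))/(nrm@w)
E
python3 - <<'E'
from h import *
a=np.radians(-18.8);ex=np.array([np.cos(a),np.sin(a),0]);ey=np.array([-ex[1],ex[0],0])
d0=load("scene0.npz");d1=load("scene5.npz")
# before: from scene0 zoom (4.0x=395/100 px)
for nm,d,c,hs in(("before",d0,np.array([546.8,198.3,69.6]),[(371,221.8),(391.3,222.3)]),
                ("now",d1,np.array([546.3,199,217.8]),[(375,178.3),(398,178.7),(384.8,189.3)])):
    for h in hs:
        q=dark(d,*h); P=rayplane(d,*q,c+4*ex,ex)-c; print(nm,h,np.round(q,2),"ey %.1f z %.1f"%(P@ey,P[2]))
# edges now: neck / plate
I=cv2.resize(d1["image"][150:215,360:415,::-1],None,fx=10,fy=10,interpolation=cv2.INTER_CUBIC);cv2.imwrite("pics/leaf5.png",I[:600])
E
```

```text
before (371, 221.8) [370.03 220.73] ey -26.3 z 7.0
before (391.3, 222.3) [390.68 221.25] ey 25.3 z 6.1
now (375, 178.3) [375.03 178.33] ey -27.6 z 5.6
now (398, 178.7) [394.98 175.58] ey 16.6 z 15.0
now (384.8, 189.3) [384.77 189.29] ey -1.8 z -29.5
```

View pics/leaf5.png

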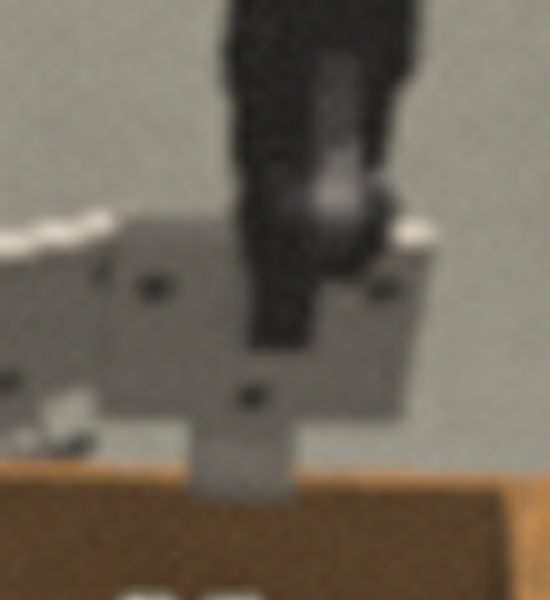

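View pics/f5top.png

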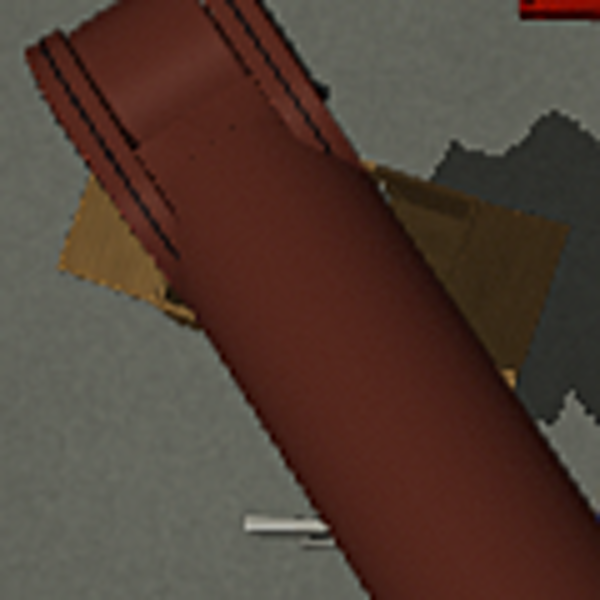

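Run:
```python
from h import *
for n,b in(("scene",(198,212,258,278)),("top",(370,238,425,292))):
    d=load(n+"0.npz");I=cv2.resize(d["image"][b[1]:b[3],b[0]:b[2],::-1],None,fx=9,fy=9,interpolation=cv2.INTER_CUBIC)
    for k in range(0,I.shape[1],90): cv2.putText(I,str(b[0]+k//9),(k,10),0,.35,(0,255,0));cv2.line(I,(k+4,12),(k+4,18),(0,255,0))
    for k in range(0,I.shape[0],90): cv2.putText(I,str(b[1]+k//9),(0,k+8),0,.35,(0,255,0))
    cv2.imwrite(f"pics/j_{n}.png",I)
```

```text
(no output)
```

View pics/j_scene.png

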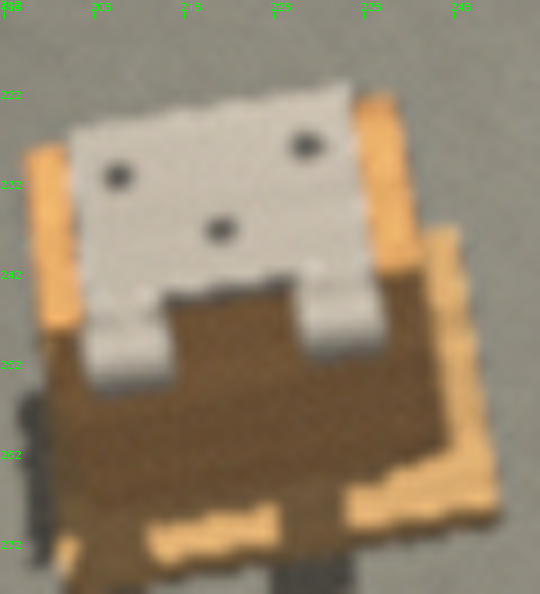

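View pics/j_top.png

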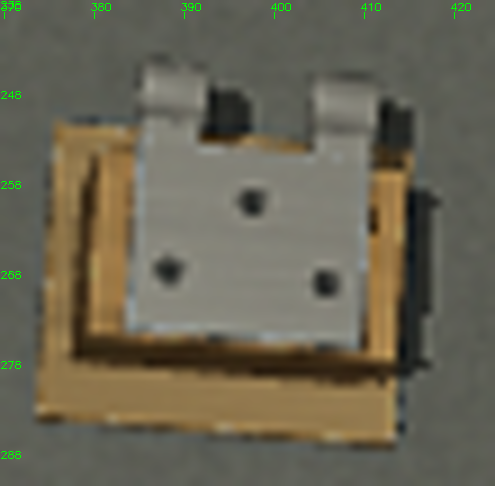

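Run:
```python
from h import *
S=load("scene0.npz");T=load("top0.npz")
px=lambda b,x,y:(b[0]+(x+.5)/9-.5,b[1]+(y+.5)/9-.5)
bs,bt=(198,212),(370,238)
yaw=np.radians(-6.6);jx=np.array([np.cos(yaw),np.sin(yaw),0]);jy=np.array([-jx[1],jx[0],0])
def rep(nm,P): print(nm,P.round(1),"jx %.1f jy %.1f"%(P@jx,P@jy))
print("TOP far edges z=101.5 (axis+9.9)")
fe=[ray(T,*px(bt,*q),101.5) for q in((144,66),(206,70),(314,78),(378,82))]
for p in fe: rep("",p)
print("TOP side edges z=108")
se=[ray(T,*px(bt,*q),108) for q in((142,90),(207,95),(314,103),(378,108))]
for p in se: rep("",p)
print("TOP plate z=104 holes / sides")
for q in((251,203),(168,270),(326,284),(145,150),(367,165),(127,328),(358,346)): rep(str(q),ray(T,*px(bt,*q),104))
# scene
K,R,t=cam(S);c=-R.T@t
b=np.array([535,-195,100.]);v=c-b;v-=jy*(v@jy);v/=np.linalg.norm(v);n=np.cross(jy,v);n*=-np.sign(n[2]);print("sil offset",(n@jx)*10,n[2]*10)
print("SCENE bottom silhouettes")
for q in((92,388),(172,379),(305,355),(383,346)): rep(str(q),ray(S,*px(bs,*q),100+n[2]*10))
print("SCENE sides z=106")
for q in((85,345),(170,340),(300,318),(383,312)): rep(str(q),ray(S,*px(bs,*q),106))
print("SCENE plate z=104")
for q in((118,177),(307,147),(221,230),(70,130),(350,82)): rep(str(q),ray(S,*px(bs,*q),104))
```

```text
TOP far edges z=101.5 (axis+9.9)
 [ 551.  -160.1  101.5] jx 565.8 jy -95.7
 [ 549.3 -179.9  101.5] jx 566.3 jy -115.6
 [ 545.9 -214.5  101.5] jx 566.9 jy -150.3
 [ 544.2 -235.   101.5] jx 567.6 jy -170.9
TOP side edges z=108
 [ 542.3 -158.7  108. ] jx 556.9 jy -95.3
 [ 540.2 -179.4  108. ] jx 557.2 jy -116.1
 [ 536.8 -213.5  108. ] jx 557.8 jy -150.4
 [ 534.8 -233.8  108. ] jx 558.1 jy -170.8
TOP plate z=104 holes / sides
(251, 203) [ 505.5 -192.5  104. ] jx 524.3 jy -133.1
(168, 270) [ 484.6 -165.2  104. ] jx 500.4 jy -108.4
(326, 284) [ 479.  -215.4  104. ] jx 500.6 jy -158.9
(145, 150) [ 523.4 -159.2  104. ] jx 538.2 jy -98.0
(367, 165) [ 517. -230.  104.] jx 540.0 jy -169.1
(127, 328) [ 466.3 -151.5  104. ] jx 480.6 jy -96.9
(358, 346) [ 459.  -224.7  104. ] jx 481.7 jy -170.5
sil offset 7.803328459702355 -6.253644133623154
SCENE bottom silhouettes
(92, 388) [ 537.2 -232.7   93.7] jx 560.4 jy -169.4
(172, 379) [ 540.6 -212.4   93.7] jx 561.4 jy -148.9
(305, 355) [ 543.4 -178.    93.7] jx 560.3 jy -114.3
(383, 346) [ 546.8 -158.    93.7] jx 561.3 jy -94.1
SCENE sides z=106
(85, 345) [ 532.7 -231.7  106. ] jx 555.8 jy -168.9
(170, 340) [ 537.7 -210.5  106. ] jx 558.4 jy -147.3
(300, 318) [ 540.9 -177.2  106. ] jx 557.7 jy -113.8
(383, 312) [ 545.5 -156.3  106. ] jx 559.9 jy -92.6
SCENE plate z=104
(118, 177) [ 477.9 -213.3  104. ] jx 499.3 jy -156.9
(307, 147) [ 483.1 -163.3  104. ] jx 498.6 jy -106.7
(221, 230) [ 504.1 -190.8  104. ] jx 522.7 jy -131.6
(70, 130) [ 457.8 -222.5  104. ] jx 480.4 jy -168.4
(350, 82) [ 464.1 -147.5  104. ] jx 478.0 jy -93.2
```

Emit:
servo_tool(
  deltas=[
    [[0,0,-0.015,0,0],[0,0,-0.04,0,0.03],[0,0,-0.07,0,0.06],[0,-0.001,-0.1,0,0.09],[0,-0.002,-0.13,0,0.12],[0,-0.003,-0.16,0,0.15],[0,-0.004,-0.19,0,0.18],[0,-0.005,-0.22,0,0.2],[0,-0.006,-0.25,0,0.218],[0,-0.007,-0.28,0,0.218],[0,-0.008,-0.31,0,0.218],[0,-0.009,-0.34,0,0.218],[0,-0.01,-0.365,-0.005,0.218],[0,-0.01,-0.383,-0.015,0.218],[0,-0.01,-0.393,-0.025,0.218],[0,-0.01,-0.393,-0.034,0.218],[0,-0.01,-0.393,-0.034,0.218],[0,-0.01,-0.393,-0.034,0.218],[0,-0.01,-0.393,-0.034,0.218]],
  ],
)

```text
time_s: 9.93
position: [537.4, -191.7, 185.4]
ee_rot: [[0.994, -0.107, 0.0], [-0.107, -0.994, 0.001], [0.0, -0.001, -1.0]]
ft_force: [-0.4, 0.6, -2.7]
finger_gap: 0.079
```

```bash
python3 st.py
python3 - <<'E'
from bench import r
from h import *
for n,b in(("scene",(198,172,258,238)),("top",(360,228,425,292))):
    d=r.snapshot(n);np.savez(n+"6.npz",**d)
    if n=="scene": b=(190,190,250,256)
    I=cv2.resize(d["image"][b[1]:b[3],b[0]:b[2],::-1],None,fx=9,fy=9,interpolation=cv2.INTER_CUBIC)
    for k in range(0,I.shape[1],90): cv2.putText(I,str(b[0]+k//9),(k,10),0,.35,(0,255,0))
    for k in range(0,I.shape[0],90): cv2.putText(I,str(b[1]+k//9),(0,k+8),0,.35,(0,255,0))
    cv2.imwrite(f"pics/k_{n}.png",I)
E
```

```text
9.93 [ 537.4 -191.7  185.4] yaw -6.16 zt [ 0.     0.001 -1.   ] gap 0.079 F [-0.4  0.6 -2.7] q [ 0.68  0.25 -0.48  1.72  0.12  1.21  0.06]
```

View pics/k_scene.png

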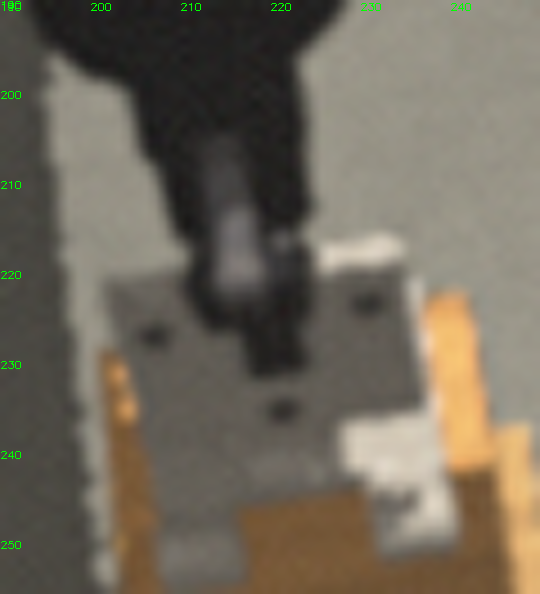

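View pics/k_top.png

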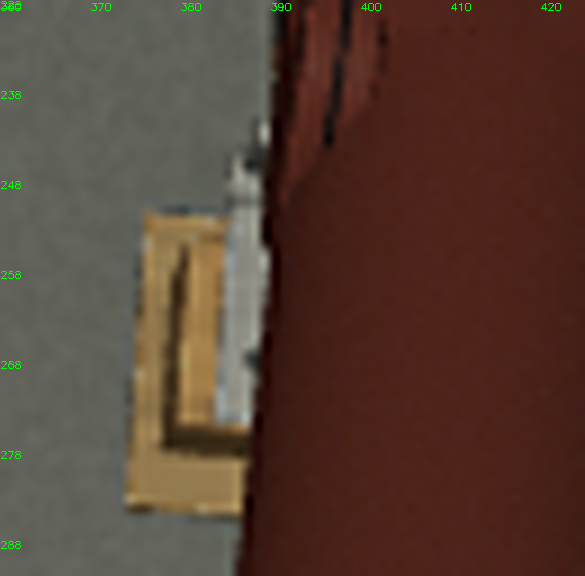

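Run:
```python
from h import *
from scipy.optimize import least_squares
yaw=np.radians(-6.2);jx=np.array([np.cos(yaw),np.sin(yaw),0]);jy=np.array([-jx[1],jx[0],0])
for f in("scene0","top0"):
    d=load(f+".npz");P=cloud(d);hsv=cv2.cvtColor(d["image"],cv2.COLOR_RGB2HSV)
    X,Y,Z=P@jx,P@jy,P[...,2]
    print(f,"centre jx,jy of guess",np.array([536.1,-195.4,0])@jx,np.array([536.1,-195.4,0])@jy)
    m=(hsv[...,1]<60)&(hsv[...,2]>100)&(Z>80)&(Z<125)
    pl=m&(X>475)&(X<530)&(abs(Y+136)<33);pl=cv2.erode(pl.astype(np.uint8),np.ones((3,3)))>0
    print(" plate top z med %.2f mean %.2f n %d"%(np.median(Z[pl]),Z[pl].mean(),pl.sum()))
    for s in(-1,1):
        mm=m&(X>548)&(X<570)&(abs(Y-(-136.5+s*27.5))<10)
        x,z=X[mm],Z[mm]
        res=least_squares(lambda p:np.hypot(x-p[0],z-p[1])-10,[556,100],loss="soft_l1",f_scale=3)
        res2=least_squares(lambda p:np.hypot(x-p[0],z-100)-10,[556],loss="soft_l1",f_scale=3)
        print(" barrel",s,mm.sum(),res.x.round(2),"z=100:",res2.x.round(2), "rms",np.sqrt(np.mean(res.fun**2)).round(2))
# loose leaf face in hand
d=load("scene6.npz");P=cloud(d);px=lambda x,y:(190+(x+.5)/9-.5,190+(y+.5)/9-.5)
poly=np.int32([px(125,350),px(235,340),px(240,400),px(320,395),px(320,310),px(400,290),px(410,400),px(330,420),px(160,440)])
m=np.zeros((480,640),np.uint8);cv2.fillPoly(m,[poly],1);m=m>0
Q=P[m];X=Q@jx;print("leaf face jx med",np.median(X),X.mean(),X.std(),m.sum(),"TCP jx",np.array([537.4,-191.7,0])@jx,"z range",np.percentile(Q[:,2],[5,95]))
A=np.c_[Q@jy,Q[:,2],np.ones(len(Q))];k=abs(X-np.median(X))<12;print("slopes",np.linalg.lstsq(A[k],X[k],rcond=None)[0])
c=np.array([537.4,-191.7,185.4])
for h in((155,336),(370,303),(283,410)):
    u=px(*h);q=dark(d,*u);W=rayplane(d,*q,c+4*jx,jx)-c;print(np.round(u,1),np.round(q,1),"jy %.1f z %.1f"%(W@jy,W[2]))
```

```text
scene0 centre jx,jy of guess 554.0674058905151 -136.3586437661916
 plate top z med 104.95 mean 104.89 n 342
 barrel -1 62 [556.41 100.74] z=100: [556.69] rms 1.94
 barrel 1 61 [555.22 100.49] z=100: [555.43] rms 1.69
top0 centre jx,jy of guess 554.0674058905151 -136.3586437661916
 plate top z med 103.35 mean 103.29 n 261
 barrel -1 38 [554.53 103.61] z=100: [557.34] rms 3.48
 barrel 1 36 [558.16 100.54] z=100: [557.98] rms 4.12
leaf face jx med 558.0436266948733 560.7095749217185 43.065568429788826 307 TCP jx 554.9602045275668 z range [150.05069799 190.77494851]
slopes [-3.30746487e-03  4.36571372e-02  5.50430857e+02]
[206.8 226.9] [206.8 226.9] jy -27.1 z 5.2
[230.7 223.2] [230.5 223.3] jy 24.6 z 5.1
[221.  235.1] [220.9 234.8] jy -1.3 z -28.6
```

Run:
```python
from h import *
from bench import r
yaw=np.radians(-6.2);jx=np.array([np.cos(yaw),np.sin(yaw),0]);jy=np.array([-jx[1],jx[0],0])
px=lambda x,y:(190+(x+.5)/9-.5,190+(y+.5)/9-.5)
D=[];I=[]
for i in range(12):
    d=r.snapshot("scene");D.append(d["depth"]);I.append(d["image"].astype(float))
D=np.array(D);D[D==0]=np.nan;print("px noise",np.nanmedian(np.nanstd(D,0)))
d["depth"]=np.nanmedian(D,0);d["image"]=np.mean(I,0).round().astype(np.uint8);np.savez("scene7.npz",**d)
P=cloud(d)
poly=np.int32([px(125,350),px(235,340),px(240,400),px(320,395),px(320,310),px(400,290),px(410,400),px(330,420),px(160,440)])
m=np.zeros((480,640),np.uint8);cv2.fillPoly(m,[poly],1);m=m>0
Q=P[m];X=Q@jx;s=r.sense();p=np.array(s['position']);print(p,p@jx,p@jy)
print("med",np.median(X))
k=abs(X-np.median(X))<6;A=np.c_[Q@jy+136,Q[:,2]-165,np.ones(len(Q))];c,*_=np.linalg.lstsq(A[k],X[k],rcond=None);res=X[k]-A[k]@c;print(k.sum(),"slopes",c,"std",res.std(), "se",np.sqrt(np.diag(np.linalg.inv(A[k].T@A[k])))*res.std())
# depth map around plate/neck: print jx and z columns
for v in range(218,256,2): print(v,[f"{P[v,u]@jx:.0f}/{P[v,u,2]:.0f}" for u in range(200,240,3)])
b=(190,205);I=cv2.resize(d["image"][205:260,190:250,::-1],None,fx=10,fy=10,interpolation=cv2.INTER_CUBIC);cv2.imwrite("pics/m_scene.png",cv2.convertScaleAbs(I,alpha=1.6))
```

```text
px noise 2.763111
[ 536.86622838 -193.64762122  185.05209074] 554.6398967918011 -134.53376254204258
med 557.8985473454258
305 slopes [1.49279541e-03 9.94211777e-03 5.57905485e+02] std 0.7308080152994456 se [0.00193155 0.00330428 0.04388134]
218 ['357/1', '357/-0', '361/2', '362/1', '606/269', '610/271', '610/270', '613/272', '554/205', '555/205', '557/206', '558/205', '376/0', '378/1']
220 ['364/1', '550/205', '552/206', '553/206', '612/270', '614/270', '615/270', '616/269', '557/203', '558/202', '557/200', '558/200', '384/2', '383/-1']
222 ['372/2', '556/205', '557/204', '585/235', '616/268', '616/266', '617/266', '617/265', '572/213', '558/196', '558/194', '557/192', '483/106', '476/96']
224 ['379/2', '557/200', '558/199', '559/199', '616/261', '610/254', '606/248', '602/242', '560/193', '558/189', '559/189', '559/187', '488/105', '483/97']
226 ['385/1', '557/194', '558/193', '558/191', '595/232', '565/197', '571/202', '572/202', '564/190', '558/183', '558/181', '558/180', '496/106', '489/96']
228 ['392/1', '558/187', '558/187', '558/185', '558/183', '564/189', '571/195', '572/195'
[... 1356 characters left out ...]
'545/105', '545/104', '538/94', '538/92', '538/90', '539/89', '538/86', '558/110', '559/109', '561/109']
248 ['459/-0', '538/95', '539/94', '554/111', '555/110', '557/111', '537/85', '538/84', '538/82', '537/80', '538/78', '562/107', '562/105', '565/107']
250 ['467/1', '478/13', '538/86', '559/110', '560/109', '561/109', '539/79', '538/77', '537/74', '538/73', '537/70', '565/103', '565/102', '565/101']
252 ['472/-0', '485/14', '537/77', '563/107', '564/107', '564/106', '538/71', '538/69', '537/66', '539/66', '537/63', '538/62', '537/59', '538/58']
254 ['479/0', '490/13', '537/69', '565/103', '566/102', '565/100', '537/62', '538/62', '538/59', '538/58', '537/55', '538/54', '538/52', '537/49']
```

View pics/m_scene.png

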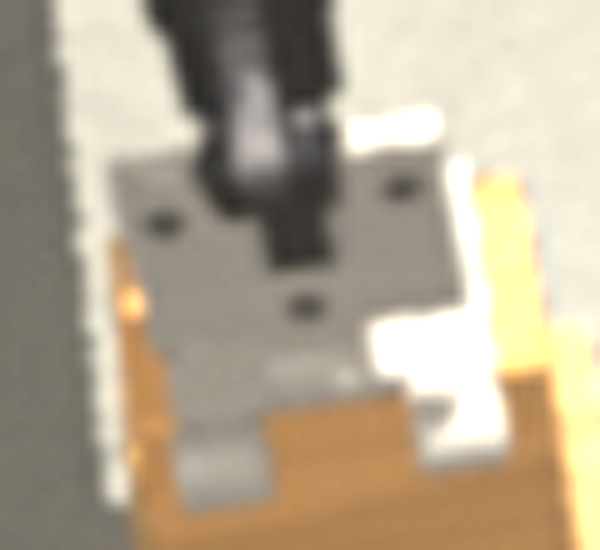

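Run:
```python
from h import *
from bench import r
yaw=np.radians(-6.2);jx=np.array([np.cos(yaw),np.sin(yaw),0]);jy=np.array([-jx[1],jx[0],0])
d=load("scene7.npz");P=cloud(d);X,Y,Z=P@jx,P@jy,P[...,2]
m=(abs(X-537.6)<4)&(Z>30)&(Z<90)&(abs(Y+135)<45)
Q=np.c_[Y[m]+135.5,Z[m]-60,np.ones(m.sum())];c,*_=np.linalg.lstsq(Q,X[m],rcond=None);print("block face",m.sum(),c)
print("block y extent",np.percentile(Y[m],[0.5,99.5]))
print("plate top z",np.median(Z[(X>495)&(X<540)&(Y>-172)&(Y<-98)&(Z>100)&(Z<109)]))
g=lambda x,y,s,b:(b[0]+(x+.5)/s-.5,b[1]+(y+.5)/s-.5)
L=[]
for h in((163,223),(403,187),(306,306)):
    q=dark(d,*g(*h,10,(190,205)));W=rayplane(d,*q,jx*557.9,jx);L.append(W);print("leaf hole jy %.1f z %.1f"%(W@jy,W[2]),np.round(q,1))
s0=load("scene0.npz")
for h in((118,177),(307,147),(221,230)):
    q=dark(s0,*g(*h,9,(198,212)));W=ray(s0,*q,105);print("jamb hole jx %.1f jy %.1f"%(W@jx,W@jy))
# steel extents along y of barrels near top z 107-113
hsv=cv2.cvtColor(s0["image"],cv2.COLOR_RGB2HSV);P0=cloud(s0);Y0=P0@jy;X0=P0@jx
v,u=np.nonzero((hsv[...,1]<60)&(hsv[...,2]>110)&(X0>553)&(X0<570)&(P0[...,2]>92)&(abs(Y0+135)<45))
W=np.array([rayplane(s0,a,b,np.r_[0,0,0]+jx*563+np.r_[0,0,0],jx) for a,b in zip(u,v)])@jy
W.sort();print("barrel y",W[:3],W[-3:],"gap",[ (a,b) for a,b in zip(W,W[1:]) if b-a>10])
import subprocess;print(subprocess.run(["python3","st.py"],capture_output=True,text=True).stdout)
```

```text
block face 445 [-5.23207057e-03 -1.20358788e-03  5.37738271e+02]
block y extent [-179.53922307  -90.3582934 ]
plate top z 104.83525217916807
leaf hole jy -161.5 z 189.6 [206. 227.]
leaf hole jy -109.5 z 189.6 [229.8 223.3]
leaf hole jy -135.9 z 156.2 [220.  234.8]
jamb hole jx 498.9 jy -160.3
jamb hole jx 498.4 jy -110.3
jamb hole jx 522.5 jy -135.2
barrel y [-171.9214897  -171.3231108  -170.72754223] [-97.76753128 -97.34035567 -96.9152021 ] gap [(np.float64(-150.87396161146864), np.float64(-116.66145168132077))]
10.63 [ 536.9 -193.6  185.1] yaw -6.31 zt [-0.  0. -1.] gap 0.082 F [ 0.4  0.7 -2.8] q [ 0.68  0.25 -0.48  1.72  0.12  1.21  0.06]
```

Emit:
servo_tool(
  deltas=[
    [[0,0.001,0.0003,0,0],[0,0.0021,0.0006,0,0],[0,0.0021,0.0006,0,0],[0,0.0021,0.0006,-0.004,0],[0,0.0021,0.0006,-0.008,0],[0,0.0021,0.0006,-0.012,0],[0,0.0021,0.0006,-0.016,0],[0,0.0021,0.0006,-0.02,0],[0,0.0021,0.0006,-0.023,0],[0,0.0021,0.0006,-0.026,0],[0,0.0021,0.0006,-0.028,0],[0,0.0021,0.0006,-0.0295,0],[0,0.0021,0.0006,-0.0295,0],[0,0.0021,0.0006,-0.0295,0],[0,0.0021,0.0006,-0.0295,0],[0,0.0021,0.0006,-0.0295,0],[0,0.0021,0.0006,-0.0295,0]],
  ],
)

```text
time_s: 12.05
position: [539.1, -193.1, 155.8]
ee_rot: [[0.994, -0.11, 0.0], [-0.11, -0.994, -0.0], [0.0, 0.0, -1.0]]
ft_force: [-0.2, -0.8, -2.3]
finger_gap: 0.084
```

```bash
python3 st.py
python3 - <<'E'
from h import *
from bench import r
yaw=np.radians(-6.4);jx=np.array([np.cos(yaw),np.sin(yaw),0]);jy=np.array([-jx[1],jx[0],0])
D=[];I=[];ps=[];fs=[]
for i in range(12):
    d=r.snapshot("scene");D.append(d["depth"]);I.append(d["image"].astype(float));s=r.sense();ps.append(s['position']);fs.append(s['ft_force'])
D=np.array(D);D[D==0]=np.nan
d["depth"]=np.nanmedian(D,0);d["image"]=np.mean(I,0).round().astype(np.uint8);np.savez("scene8.npz",**d)
print("TCP",np.mean(ps,0),"F",np.mean(fs,0))
P=cloud(d)
for v in range(228,264,1): print(v,[f"{P[v,u]@jx:.0f}/{P[v,u,2]:.0f}" for u in range(203,243,3)])
I=cv2.resize(d["image"][215:270,190:250,::-1],None,fx=10,fy=10,interpolation=cv2.INTER_CUBIC);cv2.imwrite("pics/n_scene.png",cv2.convertScaleAbs(I,alpha=1.6))
E
```

```text
12.05 [ 539.1 -193.1  155.8] yaw -6.31 zt [ 0. -0. -1.] gap 0.084 F [-0.2 -0.8 -2.3] q [ 0.68  0.28 -0.48  1.75  0.14  1.15  0.04]
TCP [ 539.0214379  -193.0227395   155.61906391] F [ 0.01804738  0.02113321 -2.40634437]
228 ['479/97', '486/104', '489/106', '489/104', '602/232', '611/241', '612/241', '608/235', '558/176', '560/176', '561/175', '501/105', '496/97', '497/97']
229 ['483/98', '490/105', '553/175', '612/241', '613/241', '614/241', '615/241', '614/238', '560/174', '561/173', '561/172', '559/168', '500/97', '501/97']
230 ['553/175', '554/175', '556/175', '557/175', '615/240', '616/241', '616/239', '618/239', '560/171', '561/170', '560/168', '559/165', '502/96', '504/97']
231 ['488/96', '558/176', '559/176', '613/237', '617/240', '618/240', '618/238', '618/236', '559/166', '560/166', '560/165', '559/162', '505/96', '507/97']
232 ['491/97', '560/174', '560/173', '615/236', '618/238', '619/237', '618/235', '619/235', '561/165', '560/163', '561/162', '561/160', '508/97', '510/97']
233 ['494/97', '560/172', '561/171', '560/169', '620/237', '619/234', '617/231', '614/226', '560/161
[... 3904 characters left out ...]
1', '538/49', '537/46', '538/45', '538/43', '538/42', '539/40', '539/38', '539/37', '538/34', '539/33', '537/29', '538/28']
260 ['500/-0', '537/46', '538/45', '539/44', '539/42', '538/39', '538/38', '539/37', '538/34', '539/33', '538/30', '537/27', '537/25', '538/24']
261 ['505/2', '516/15', '539/43', '538/39', '539/38', '538/35', '539/34', '538/31', '539/30', '537/27', '539/26', '538/24', '538/22', '538/20']
262 ['507/0', '518/13', '539/38', '539/36', '538/34', '539/32', '539/30', '539/28', '538/26', '539/24', '538/21', '538/20', '538/17', '537/15']
263 ['511/1', '521/12', '539/34', '539/32', '538/29', '538/27', '539/27', '538/23', '538/21', '539/21', '538/18', '538/15', '537/13', '538/12']
```

View pics/n_scene.png

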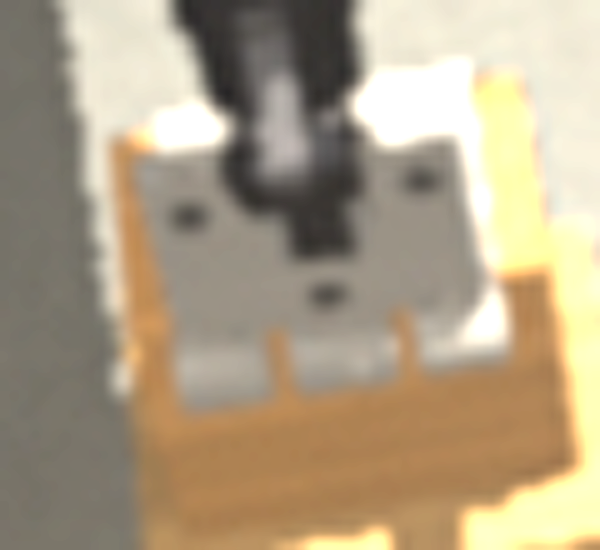

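The picture shows the loose barrel at about (340,365), between the jamb barrels at about (225,380) and (460,345). All three look in line, with even gaps. I'll fit the three barrels to confirm.

Run:
```python
from h import *
from scipy.optimize import least_squares
yaw=np.radians(-6.4);jx=np.array([np.cos(yaw),np.sin(yaw),0]);jy=np.array([-jx[1],jx[0],0])
d=load("scene8.npz");P=cloud(d);X,Y,Z=P@jx,P@jy,P[...,2]
m0=(X>553)&(X<569)&(Z>94)&(Z<112.5)
y=np.sort(Y[m0]);g=[(round(a,1),round(b,1)) for a,b in zip(y,y[1:]) if b-a>1.5];print(y[:2],y[-2:],g)
for lo,hi in((-180,-154),(-147,-127),(-119,-90)):
    m=m0&(Y>lo)&(Y<hi);x,z=X[m],Z[m]
    f=least_squares(lambda p:np.hypot(x-p[0],z-p[1])-10,[556,100],loss="soft_l1",f_scale=1)
    print(m.sum(),"y",Y[m].min().round(1),Y[m].max().round(1),"axis x,z",f.x.round(2),"rms",np.sqrt(np.mean((np.hypot(x-f.x[0],z-f.x[1])-10)**2)).round(2))
# edges via rows between pixel columns: gaps in image at row through barrels
m=(abs(X-538.3)<2.5)&(Z>30)&(Z<85);c,*_=np.linalg.lstsq(np.c_[Y[m]+138,np.ones(m.sum())],X[m],rcond=None);print("block face slope",c)
m=(abs(X-560)<2.5)&(Z>118)&(Z<170);c,*_=np.linalg.lstsq(np.c_[Y[m]+138,Z[m]-140,np.ones(m.sum())],X[m],rcond=None);print("leaf face slope y,z",c)
```

```text
[-169.62325441 -169.13330508] [376.3393091  377.41879346] [(np.float64(-149.2), np.float64(-143.8)), (np.float64(-120.2), np.float64(-115.1)), (np.float64(-94.3), np.float64(150.6)), (np.float64(150.6), np.float64(155.6)), (np.float64(155.6), np.float64(157.6)), (np.float64(158.0), np.float64(160.2)), (np.float64(160.2), np.float64(162.5)), (np.float64(163.1), np.float64(164.7)), (np.float64(165.3), np.float64(169.3)), (np.float64(171.8), np.float64(174.0)), (np.float64(174.4), np.float64(176.3)), (np.float64(176.5), np.float64(178.9)), (np.float64(178.9), np.float64(181.6)), (np.float64(181.6), np.float64(183.6)), (np.float64(183.6), np.float64(185.9)), (np.float64(186.1), np.float64(188.5)), (np.float64(188.5), np.float64(190.4)), (np.float64(190.5), np.float64(192.8)), (np.float64(193.0), np.float64(195.2)), (np.float64(195.8), np.float64(197.6)), (np.float64(198.1), np.float64(199.9)), (np.float64(200.5), np.float64(202.4)), (np.float64(205.2), np.float64(206.9)), (np.float64(207.2), np.float64(209.5)), (np.float64(210.0), np.float64(212.3)), (np.float64(212.3), np.float64(214.3)), (np.float64(214.3), np.float64(216.9)), (np.float64(216.9), np.float64(219.3)), (np.float64(219.3), np.float64(221.3)), (np.float64(221.3), np.float64(226.5)), (np.float64(226.5), np.float64(326.0))]
51 y -169.6 -154.1 axis x,z [556.36 100.87] rms 0.62
45 y -143.8 -127.3 axis x,z [555.61 101.25] rms 0.7
64 y -115.1 -94.3 axis x,z [555.75 100.65] rms 0.68
block face slope [-1.41923598e-03  5.38204742e+02]
leaf face slope y,z [-8.59765337e-04  4.89010448e-03  5.60160291e+02]
```

```bash
python3 - <<'E'
from h import *
d=load("scene8.npz");cv2.imwrite("pics/final.png",d["image"][:,:,::-1])
E
python3 st.py; python3 -c "
from bench import r
print(r.sign_off())"
```

```text
12.65 [ 539.  -193.   155.6] yaw -6.3 zt [-0.  0. -1.] gap 0.085 F [-0.4  0.4 -2.4] q [ 0.68  0.28 -0.48  1.75  0.14  1.15  0.04]
the job is handed in; nothing more can be done
None
```

View pics/final.png

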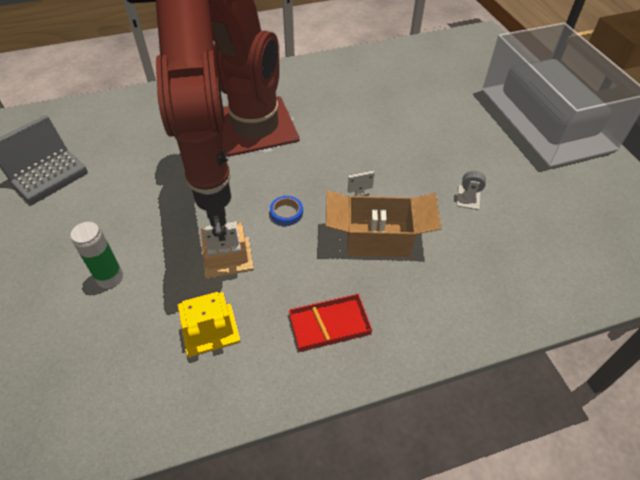

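I folded both flaps well back, lifted the leaf out of the carton, and handed the job in at about 12.7 s. The leaf is held in the gripper with its barrel between the two jamb barrels.

**Last checks** (12 averaged depth pictures from the scene camera):

| Check | Measured | Limit |
|---|---|---|
| Loose bore axis off the jamb axis, across | about 0.45 mm | 3 mm |
| Loose bore axis off the jamb axis, in height | about 0.5 mm | 3 mm |
| Gaps either side of the loose barrel | about 5.4 and 5.1 mm, so close to mid-gap | within 5 mm of mid-gap |
| Bores out of parallel | under 0.01 rad | 0.09 rad |

- **Contact:** the wrist force was about -2.4 N vertically with nothing sideways. It read about the same hovering above the jamb, so nothing suggests the leaf rests on it.
- **Rest of the scene:** the final picture shows both flaps folded out. The pin and its tray, tape, can and castor look where they were at the start; I judged this by eye.

**What disagreed:**
- **Leaf direction:** the leaf stood with its plate along the carton's long side, across the slot. The description has it along carton x. I gripped it as measured.
- **Jamb position:** an early estimate of the jamb bore from the barrel outlines in the scene view was about 3 mm off the other measurements. I relied on the averaged depth instead.
- **Top camera:** the arm hid the jamb from it, so the final fit was checked with the scene camera only.

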